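# Index a rotor by fingertip and plug its balance hole

## Robot

A 6-joint arm with a two-finger parallel gripper is mounted at the origin on a cart in front of the work surface, level with it; the furniture and walls round the work are solid. World frame = base frame: x ahead of the robot, y to its left, z up, the work surface at z = 0. Lengths are in mm, angles in rad, forces in N, time in s.
With the tool pointing down it reaches from about 225 to 875 mm from the base axis. Payload 3.4 kg.
Tool frame: the origin (TCP) lies at the very end of the fingers, on their centre line; the grasp point (between the pads) lies 19 mm behind it; z points along the fingers, y is the line along which they close (so a half turn about z gives the same grasp; the last joint's range is limited). The gripper opens to 85 mm and grips with 20 to 120 N. Pads are 22 mm wide; open, the fingers measure 114 mm over their backs; the gripper's body (76 mm by 85 mm) begins 54 mm behind the grasp point. The pads swing forward as they close: fully open they stand 13 mm farther back than shut.
Start: joints at [-1.389, 0.276, 1.505, -0, 1.361, -0.121], TCP at [171.46, -548.875, 231.328] pointing down, gripper open.
Joint ranges: [-2.89, 2.89], [-0.75, 2.08], [0.22, 2.7], [-1.18, 4.32], [0.11, 2.71], [-2.7, 2.7]. Speed limits (rad/s): [2.57, 2.57, 3.14, 3.14, 3.14, 3.14].

## Interface

Orientations are given as a rotation vector (axis times angle).
In Python, from plant import bot gives the robot as it stands.
- The arm moves only by the shell command python3 -m handwheel 'ROWS'. ROWS is JSON, a list of rows, each an object with "claw": the gripper's target within -1 to 1 (fully open at 1, half-way at 0, shut at -1); "dp": the shift along the tool's x, y, z in mm, a list of three; "turn": the turn, a rotation vector about the tool's x, y, z in rad, a list of three. In form: [{"claw": claw, "dp": [dx, dy, dz], "turn": [rx, ry, rz]}, ...]. A call has exactly 10 rows; each row is the pose to reach, as a shift and turn from the pose commanded when the call began, along the tool's axes at that moment; what a row does not reach only later rows make up. A row lasts 1/10 s, in which the tool goes at most 50 mm and 8.59 degrees, less where a joint would pass 70% of its speed; a pose out of reach is approached as far as the arm can. A call with a gripper value outside its range is refused whole. The fingers move at their own pace and stop on an object; the grip force is fixed at half the most. Time passes only in rows, so rows that repeat a pose let the fingers close, or fill a call up. It gives the time, the measured TCP pose, the force, the opening and the grip force at its end, in the units of the state.
- bot.state(): the state, without advancing time (a new reading comes with each control period).
- bot.snapshot(name): name is "scene" or "side" or "wrist"; returns the picture (420x560x3 uint8, red, green, blue); there is no depth.
- bot.camera_model(name): a dict with "intrinsics" (3x3 intrinsics, pixels), "k1" (the pictures are not rectified: a ray, as slopes to the right and down, at radius r is drawn at 1 + k1 r^2 times it, then the intrinsics apply), "R" (3x3) and "t" (3): a world point X has camera coordinates R X + t. Camera axes: x right, y down, z forward; pixel columns grow to the right and rows downward; lengths in mm; the calibration is good to about 2 mm. A picture is of the moment at which its call begins: read the wrist's pose just before it. camera_model takes no time and is no camera call; for the wrist camera it gives the pose at the moment of the call.
- bot.hand_in(): hands the job in; it is judged then, once.
Trained networks look in the newest picture that a camera, given by its name, has taken for a name from the list of things; names that differ only in an ending like _2 or _b are one class to them, and where a whole thing is asked for, a point or a joint stands for the part that bears it (a point fixed in the world has none). Each returns a list of dicts, best first, with "confidence" (0 to 1); they miss things now and then, are a little off and sometimes report something else, mostly with a low value. They report only what shows in the picture. A call takes as long as a camera call.
- bot.cut_out(label, camera): "mask" (420x560 bool, what is visible of it) and "box" ([left, top, right, bottom] in pixels, round what is visible of it).
The state is a dict: "time_s": time; "joint_pos": joint angles; "joint_vel": joint speeds; "joint_efforts": joint torques, N m; "tool_pos": TCP position; "ee_rot": TCP orientation; "force": force on the tool from outside, world axes, zero at the start; "torque": the same for the moment, N m; "finger_gap": finger opening in mm; "grasp_force": force on a finger pad.
Only numpy, scipy, OpenCV 4.12 (cv2) and the standard library are available. Lean on these libraries where they do the work, as an engineer would, in place of code of your own. Each camera call takes 0.05 s, during which the arm holds its last target. There are 200 camera calls.

## Task

The rotor on the balancing stand has one balance hole in its rim, now out of sight on the far side, below the cover. Turn the free rotor by light fingertip friction on the exposed rim until the hole points straight up, and let go of it there; then take the steel plug from its block and seat it fully in the hole, leaving the hole at the top and the plug released. The rotor is on sprung bearings: never press on it with more than 15 N, and leave the bottle, the tape roll and the small relay board alone.

Things in the scene. Friction and masses are not known exactly. Their poses are not given: they have to be found in the camera images.
- stand: grey sheet-metal balancing stand, fixed, 150 (x) x 70 (y) x 117 mm high on a dark 180 x 90 x 8 mm base; origin at the centre of its underside, z up. A slot 114 x 42 mm in its top lets the top of an aluminium rotor stick out. The rotor is 120 mm in diameter and 28 mm wide; its axle lies along the stand's y, straight above the origin.
- stand_top (a point): middle of the slot, level with the cover (117 mm up), straight below the rotor's top; axes as the stand's. The axle's height is set anew each time and not reported: the rim's top is 128 to 152 mm above the work surface, to be found by touch. The bearings are sprung: the rim yields straight down 1 mm per 3 N, to a hard stop 8 mm down, and springs back.
- rotor (a joint): rotor angle in rad: 0 when the balance hole points straight up, positive when it is turned from the top towards the stand's +x (far side); starts at +1.27 to +2.2. To raise the hole, the top of the rim must move towards the stand's -x (to the robot); 60 mm of rim travel is 1 rad. It turns without limit with very little friction and stays where left.
- cover_line (a point): one of two short dark lines on the cover, one on each side of the slot, in the plane of the axle: they mark the top point. The rotor's rim is two flat treads, each 8 mm wide, with a groove 12 mm wide and 2.5 mm deep between them; the hole is in the middle of the groove, square, 12.2 x 12.2 mm, 17 mm deep below the treads, dark inside.
- block: grey plastic block 60 x 60 x 20 mm, fixed, with one hole in the middle of its top where the plug stands at the start; origin at the centre of its underside
- plug_grip (a point): steel plug, loose, 40 g, upright: round head 16 mm wide, 34 mm high, with dark grooves; below it a shank 9.5 mm wide, 15 mm long, tapered at the end. This point is on its axis, 24 mm above the shoulder (where head meets shank), 39 mm above the shank's end; z up. In the block the shoulder rests on the block's top; in the rotor it rests on the two treads.
- ipa_bottle: bystander: white bottle with a green cap, 49 mm wide, 100 mm high; origin at the centre of its underside
- tape_amber: bystander: roll of amber tape lying flat, 68 mm wide, 12 mm high; origin at the centre of its underside
- relay_board: bystander: small circuit board with three relays, 50 x 70 x 17 mm; origin at the centre of its underside

How it is judged:
By the outcome, as a careful person would: the job done as asked, in the order asked, and still so for the second after the job is handed in, with the robot touching nothing.
It also fails if it takes over 61 s, if anything falls off the work surface, if the arm or the gripper's body presses on something with over 40 N, if the wrist force passes 120 N, or if a joint passes its speed limit or range.

## Working session

There is one attempt and no reset: what is moved stays moved. The work goes in short steps, Python scripts to look and compute and a shell command to move; the robot and the scene stay as the last step left them, time stands still between calls to the robot, and variables do not carry over. Pictures are saved under pics/ and viewed, at most 11 in all, crops included, and the job is handed in when it is done.

```bash
ls; mkdir -p pics; cat > h.py <<'E'
import numpy as np, cv2
from plant import bot
from scipy.spatial.transform import Rotation as Rn
def snap(n,f=None):
    m=bot.camera_model(n); im=np.asarray(bot.snapshot(n))
    if f: cv2.imwrite('pics/'+f,im[:,:,::-1])
    return im,m
def ray(m,u,v):
    K=np.array(m['intrinsics']);R=np.array(m['R']);t=np.array(m['t'])
    d=np.linalg.solve(K,[u,v,1])[:2]; s=d.copy()
    for _ in range(20): s=d/(1+m['k1']*(s@s))
    return -R.T@t, R.T@np.array([s[0],s[1],1])
def at_z(m,u,v,z):
    c,d=ray(m,u,v); return c+d*(z-c[2])/d[2]
def proj(m,X):
    K=np.array(m['intrinsics']);p=np.array(m['R'])@np.array(X,float)+np.array(m['t'])
    s=p[:2]/p[2]; s=s*(1+m['k1']*(s@s)); return (K@[s[0],s[1],1])[:2]
E
python3 - <<'E'
from h import *
s=bot.state(); print({k:np.round(v,3).tolist() for k,v in s.items()})
ims=[]
for n in ("scene","side"):
    im,m=snap(n,n+'0.png')
    print(n,'cam at',np.round(ray(m,280,210)[0]))
    for l in ("stand","block","plug_grip","ipa_bottle","tape_amber","relay_board","rotor"):
        for r in bot.cut_out(l,n)[:2]:
            b=r['box'];print(l,round(r['confidence'],2),np.round(b),np.round(at_z(m,(b[0]+b[2])/2,(b[1]+b[3])/2,10)))
E
```

```text
pics
{'time_s': 0.0, 'joint_pos': [-1.389, 0.277, 1.506, -0.0, 1.361, -0.121], 'joint_vel': [0.0, -0.001, 0.0, -0.002, 0.001, -0.002], 'joint_efforts': [-0.0, -41.678, -24.58, 0.0, 0.011, 0.0], 'tool_pos': [171.326, -548.329, 230.442], 'ee_rot': [-3.104, -0.473, 0.0], 'force': [0.163, -0.716, 0.207], 'torque': [-0.002, -0.029, -0.037], 'grasp_force': 0.0, 'finger_gap': 85.142}
scene cam at [-27. 574. 761.]
stand 0.9 [212. 221. 298. 300.] [554.  53.  10.]
block 0.77 [349. 202. 373. 219.] [ 466. -273.   10.]
ipa_bottle 0.83 [196. 288. 225. 335.] [518. 225.  10.]
tape_amber 0.54 [271. 194. 295. 212.] [ 655. -161.   10.]
relay_board 0.56 [385. 183. 404. 206.] [ 432. -392.   10.]
rotor 0.59 [230. 226. 271. 252.] [618.   5.  10.]
side cam at [ 317. 1043.  656.]
stand 0.71 [233. 228. 315. 293.] [531.  26.  10.]
block 0.84 [300. 207. 330. 219.] [ 459. -256.   10.]
block 0.22 [237. 227. 314. 295.] [527.  28.  10.]
plug_grip 0.63 [234. 225. 315. 294.] [531.  22.  10.]
plug_grip 0.45 [311. 200. 317. 210.] [ 468. -312.   10.]
ipa_bottle 0.83 [258. 278. 286. 326.] [503. 195.  10.]
tape_amber 0.59 [236. 216. 259. 232.] [ 646. -159.   10.]
relay_board 0.7 [321. 189. 335. 200.] [ 434. -395.   10.]
rotor 0.97 [249. 225. 290. 243.] [ 570. -109.   10.]
rotor 0.72 [234. 226. 314. 294.] [532.  25.  10.]
```

```bash
python3 - <<'E'
import cv2,numpy as np
a=cv2.imread('pics/scene0.png')[170:345,170:420];b=cv2.imread('pics/side0.png')[180:335,210:350]
a=cv2.resize(a,None,fx=2.2,fy=2.2,interpolation=2)
b=cv2.resize(b,None,fx=1.75,fy=1.75,interpolation=2)
c=np.zeros((400,800,3),np.uint8);c[:a.shape[0],:a.shape[1]]=a;c[:b.shape[0],552:552+b.shape[1]]=b
cv2.imwrite('pics/c0.png',c)
E
```

```text
(no output)
```

View pics/c0.png

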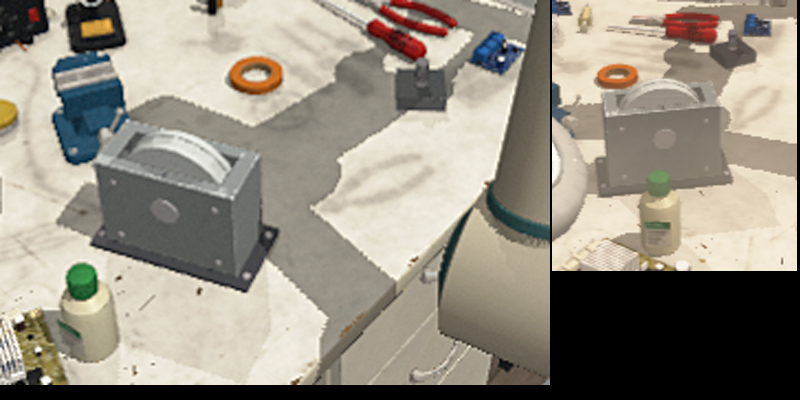

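The stand is at the centre-left with the rotor's top showing in its slot. The block, with the plug upright, is at scene pixel ≈(362,210). The tape lies behind the stand, the bottle is on the +y side, and the relay board is beyond the block.

```bash
cat >> h.py <<'E'
def mv(target):  # world shift -> tool dp from current tool
    s=bot.state(); R=Rn.from_rotvec(s['ee_rot']).as_matrix(); return R.T@(np.array(target,float)-s['tool_pos'])
E
python3 - <<'E'
from h import *
m=bot.camera_model('scene')
P=[at_z(m,*p,8) for p in ((212.3,279),(283.6,300.4),(296.8,275))]
print(np.round(P)); c=(P[0]+P[2])/2; print('stand c',c,'yaw',np.degrees(np.arctan2(*(P[0]-P[1])[1::-1])), np.linalg.norm(P[0]-P[1]),np.linalg.norm(P[2]-P[1]))
print('plug top', at_z(m,170+422/2.2,170+62/2.2,54), 'block top c',at_z(m,170+422/2.2,170+83/2.2,20))
R=Rn.from_rotvec(bot.state()['ee_rot']).as_matrix();print(R.round(3))
w=bot.camera_model('wrist');Rw=np.array(w['R']);t=np.array(w['t']);s=bot.state()
print('wrist cam in tool', R.T@(-Rw.T@t-s['tool_pos']), (R.T@Rw.T).round(2), w['intrinsics'])
E
```

```text
[[589. 158.   8.]
 [421. 101.   8.]
 [447.  24.   8.]]
stand c [518.35790744  91.05565082   8.        ] yaw 18.72641592877818 178.36083165808114 81.14191875550776
plug top [ 465.24060579 -267.73586625   54.        ] block top c [ 464.65934763 -271.41862995   20.        ]
[[ 0.955  0.298  0.   ]
 [ 0.298 -0.955 -0.   ]
 [-0.     0.    -1.   ]]
wrist cam in tool [  80.09480626    0.38225691 -142.55271413] [[ 0.   -0.95 -0.31]
 [ 1.    0.   -0.  ]
 [ 0.   -0.31  0.95]] [[305.71089797   0.         281.68611606]
 [  0.         305.71089797 211.52552211]
 [  0.           0.           1.        ]]
```

```bash
python3 -m handwheel '[{"claw":-1,"dp":[522,-507,-40],"turn":[0,0,-1.595]},{"claw":-1,"dp":[522,-507,-40],"turn":[0,0,-1.595]},{"claw":-1,"dp":[522,-507,-40],"turn":[0,0,-1.595]},{"claw":-1,"dp":[522,-507,-40],"turn":[0,0,-1.595]},{"claw":-1,"dp":[522,-507,-40],"turn":[0,0,-1.595]},{"claw":-1,"dp":[522,-507,-40],"turn":[0,0,-1.595]},{"claw":-1,"dp":[522,-507,-40],"turn":[0,0,-1.595]},{"claw":-1,"dp":[522,-507,-40],"turn":[0,0,-1.595]},{"claw":-1,"dp":[522,-507,-40],"turn":[0,0,-1.595]},{"claw":-1,"dp":[522,-507,-40],"turn":[0,0,-1.595]}]'; python3 - <<'E'
from h import *
print(mv([518,91,270]).round(1)); R=Rn.from_rotvec(bot.state()['ee_rot']).as_matrix();print(R.round(3), np.degrees(np.arctan2(R[1,0],R[0,0])))
E
```

```text
time_s: 1.8
tool_pos: [410.2, -108.2, 259.3]
ee_rot: [1.941, 2.468, 0.0]
force: [1.5, -0.4, -0.3]
finger_gap: 0.0
grasp_force: 0.0
[168.1 151.7 -10.7]
[[-0.236  0.972  0.001]
 [ 0.972  0.236 -0.001]
 [-0.001  0.001 -1.   ]] 103.63892879844904
```

```bash
python3 -m handwheel '[{"claw":-1,"dp":[168,152,-11],"turn":[0,0,-0.088]},{"claw":-1,"dp":[168,152,-11],"turn":[0,0,-0.088]},{"claw":-1,"dp":[168,152,-11],"turn":[0,0,-0.088]},{"claw":-1,"dp":[168,152,-11],"turn":[0,0,-0.088]},{"claw":-1,"dp":[168,152,-11],"turn":[0,0,-0.088]},{"claw":-1,"dp":[168,152,-11],"turn":[0,0,-0.088]},{"claw":-1,"dp":[168,152,-11],"turn":[0,0,-0.088]},{"claw":-1,"dp":[168,152,-11],"turn":[0,0,-0.088]},{"claw":-1,"dp":[168,152,-11],"turn":[0,0,-0.088]},{"claw":-1,"dp":[168,152,-11],"turn":[0,0,-0.088]}]'; python3 - <<'E'
from h import *
im,m=snap('wrist','w1.png'); 
for x,y in ((0,21),(0,-21),(57,21),(57,-21),(-57,21),(-57,-21)):
    a=np.radians(18.7);print(proj(m,[518+x*np.cos(a)-y*np.sin(a),91+x*np.sin(a)+y*np.cos(a),117]).round())
E
```

```text
time_s: 2.8
tool_pos: [518.5, 87.4, 269.9]
ee_rot: [1.841, 2.545, -0.0]
force: [-0.6, 0.4, 0.9]
finger_gap: 0.2
grasp_force: 0.0
[281. 171.]
[282. 212.]
[340. 170.]
[338. 211.]
[223. 171.]
[226. 212.]
```

View pics/w1.png

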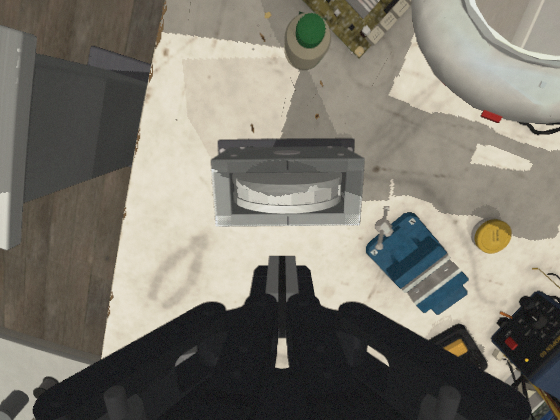

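```bash
python3 - <<'E'
import cv2
a=cv2.imread('pics/w1.png')[135:235,205:370]
cv2.imwrite('pics/c1.png',cv2.resize(a,None,fx=4.8,fy=4.8,interpolation=2))
E
```

```text
(no output)
```

View pics/c1.png

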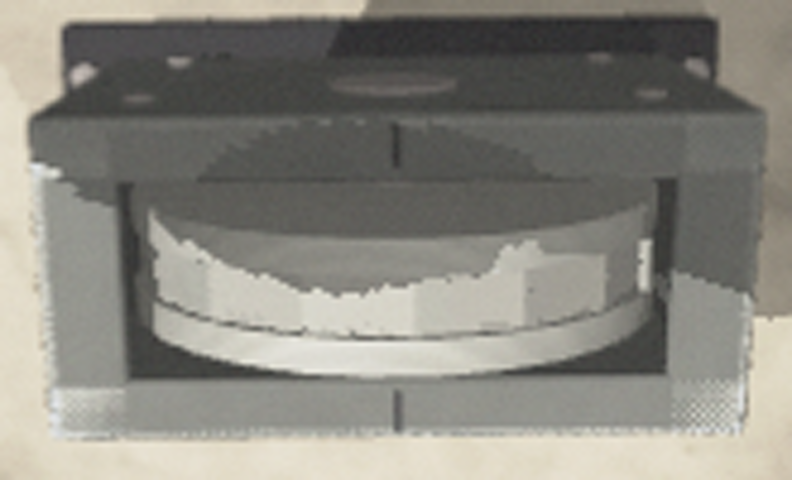

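The near and far cover lines are at crop (397,145) and (398,410), and the slot corners at (120,180), (675,178), (128,380) and (668,378). The rotor rim shows no hole yet.

```bash
python3 - <<'E'
from h import *
m=bot.camera_model('wrist')
f=lambda u,v,z=117: at_z(m,205+u/4.8-.4,135+v/4.8-.4,z)
C=np.array([f(*p) for p in ((120,180),(675,178),(128,380),(668,378))]);L=[f(397,124),f(396,168),f(398,390),f(399,430)]
print(C.round(1),C.mean(0)); print(np.linalg.norm(C[0]-C[1]),np.linalg.norm(C[0]-C[2]),np.linalg.norm(C[1]-C[3]))
d=C[1]-C[0]+C[3]-C[2];print('yaw',np.degrees(np.arctan2(d[1],d[0])))
print(np.round(L,1),'mid',(L[1]+L[2])/2)
d=L[3]-L[0];print('yaw by lines',np.degrees(np.arctan2(d[1],d[0]))+90)
t=(L[1]+L[2])/2;print(mv([*t[:2],160]))
E
```

```text
[[463.8  94.1 117. ]
 [571.  129.9 117. ]
 [476.7  53.2 117. ]
 [585.5  89.6 117. ]] [524.25578354  91.70658917 117.        ]
113.02467092222305 42.908930007064754 42.90032335487019
yaw 18.488318550644976
[[513.7 122.5 117. ]
 [516.4 114.  117. ]
 [531.9  69.1 117. ]
 [535.   60.5 117. ]] mid [524.14842605  91.52478228 117.        ]
yaw by lines 18.943094206199575
[  2.12367979   6.47122353 109.94269147]
```

```bash
python3 - <<'E'
from h import *
from scipy.optimize import brentq
m=bot.camera_model('wrist'); T=np.array([524.2,91.6]);a=np.radians(18.7);ey=np.array([-np.sin(a),np.cos(a)])
for u,v,y in ((398,377,-14),(398,237,14),(398,340,-6)):
    g=lambda z:(at_z(m,205+u/4.8-.4,135+v/4.8-.4,z)[:2]-T)@ey-y
    print(y,brentq(g,100,200))
s=bot.state();print(np.round(s['tool_pos'],2),s['force'])
ex=np.array([np.cos(a),np.sin(a)])
print(mv([*(T+22*ex),158]),mv([*T,158]))
E
```

```text
-14 138.00148843452078
14 137.2770964917561
-6 139.300302329149
[518.63  87.5  269.94] [ 0.27867801 -0.20863262  0.02747967]
[  2.35302329  28.54256069 111.94827117] [  2.17948771   6.54324583 111.94269543]
```

```bash
python3 -m handwheel '[{"claw":-1,"dp":[2.2,6.5,40],"turn":[0,0,0]},{"claw":-1,"dp":[2.2,6.5,80],"turn":[0,0,0]},{"claw":-1,"dp":[2.2,6.5,105],"turn":[0,0,0]},{"claw":-1,"dp":[2.2,6.5,115],"turn":[0,0,0]},{"claw":-1,"dp":[2.2,6.5,120],"turn":[0,0,0]},{"claw":-1,"dp":[2.2,6.5,124],"turn":[0,0,0]},{"claw":-1,"dp":[2.2,6.5,126],"turn":[0,0,0]},{"claw":-1,"dp":[2.2,6.5,128],"turn":[0,0,0]},{"claw":-1,"dp":[2.2,6.5,128],"turn":[0,0,0]},{"claw":-1,"dp":[2.2,6.5,128],"turn":[0,0,0]}]'; python3 -c "
from h import *
s=bot.state();print(s['tool_pos'],s['force'])"
```

```text
time_s: 3.85
tool_pos: [524.6, 92.5, 142.2]
ee_rot: [1.839, 2.546, 0.001]
force: [-0.3, 0.6, 0.8]
finger_gap: -0.2
grasp_force: 0.0
[524.64841776  92.54781678 142.21362289] [-0.29984557  0.5803642   0.83314795]
```

```bash
python3 -m handwheel '[{"claw":-1,"dp":[0,0,0.5],"turn":[0,0,0]},{"claw":-1,"dp":[0,0,1],"turn":[0,0,0]},{"claw":-1,"dp":[0,0,1.5],"turn":[0,0,0]},{"claw":-1,"dp":[0,0,2],"turn":[0,0,0]},{"claw":-1,"dp":[0,0,2.5],"turn":[0,0,0]},{"claw":-1,"dp":[0,0,3],"turn":[0,0,0]},{"claw":-1,"dp":[0,0,3.5],"turn":[0,0,0]},{"claw":-1,"dp":[0,0,4],"turn":[0,0,0]},{"claw":-1,"dp":[0,0,4],"turn":[0,0,0]},{"claw":-1,"dp":[0,0,4],"turn":[0,0,0]}]'; python3 -c "
from h import *
s=bot.state();print(s['tool_pos'],s['force'])"
```

```text
time_s: 4.85
tool_pos: [524.6, 92.5, 138.0]
ee_rot: [1.839, 2.547, 0.001]
force: [0.4, 0.6, 2.8]
finger_gap: 0.2
grasp_force: 1.2
[524.55192334  92.52712972 137.98389812] [0.40805648 0.64021596 2.75705933]
```

```bash
python3 -m handwheel '[{"claw":-1,"dp":[0,0,1.2],"turn":[0,0,0]},{"claw":-1,"dp":[0,-3,1.2],"turn":[0,0,0]},{"claw":-1,"dp":[0,-7,1.2],"turn":[0,0,0]},{"claw":-1,"dp":[0,-11,1.3],"turn":[0,0,0]},{"claw":-1,"dp":[0,-15,1.5],"turn":[0,0,0]},{"claw":-1,"dp":[0,-19,1.8],"turn":[0,0,0]},{"claw":-1,"dp":[0,-22,2.2],"turn":[0,0,0]},{"claw":-1,"dp":[0,-24,2.5],"turn":[0,0,0]},{"claw":-1,"dp":[0,-24,2.5],"turn":[0,0,0]},{"claw":-1,"dp":[0,-24,2.5],"turn":[0,0,0]}]'; python3 -c "
from h import *
s=bot.state();print(s['tool_pos'],s['force'])
im,m=snap('wrist','w2.png');cv2.imwrite('pics/c2.png',cv2.resize(im[200:420,140:420,::-1],None,fx=2.8,fy=2.7))"
```

```text
time_s: 5.85
tool_pos: [501.3, 84.8, 135.0]
ee_rot: [-1.839, -2.547, 0.001]
force: [-1.1, -1.4, 3.2]
finger_gap: -0.1
grasp_force: 1.6
[501.28639354  84.81215879 134.98643957] [-1.1048034  -1.39488823  3.24408538]
```

View pics/c2.png

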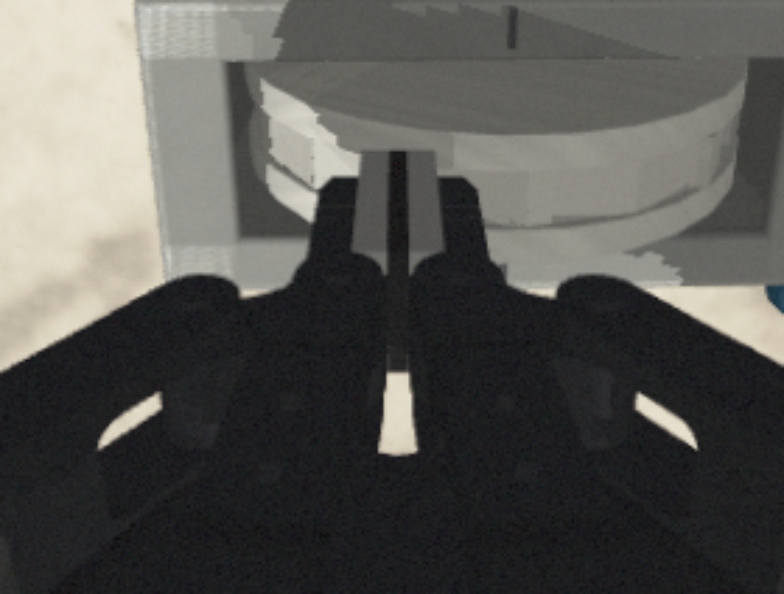

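```bash
python3 -m handwheel '[{"claw":-1,"dp":[0,0,-8],"turn":[0,0,0]},{"claw":-1,"dp":[0,45,-8],"turn":[0,0,0]},{"claw":-1,"dp":[0,50,-4],"turn":[0,0,0]},{"claw":-1,"dp":[0,50,0.3],"turn":[0,0,0]},{"claw":-1,"dp":[0,46,0],"turn":[0,0,0]},{"claw":-1,"dp":[0,38,-1.2],"turn":[0,0,0]},{"claw":-1,"dp":[0,28,-2.2],"turn":[0,0,0]},{"claw":-1,"dp":[0,18,-2.2],"turn":[0,0,0]},{"claw":-1,"dp":[0,8,-1.5],"turn":[0,0,0]},{"claw":-1,"dp":[0,3,-0.8],"turn":[0,0,0]}]'; python3 -c "
from h import *
im,m=snap('wrist','w3.png');cv2.imwrite('pics/c3.png',cv2.resize(im[200:300,200:420,::-1],None,fx=3.6,fy=3.6))
s=bot.state();print(s['tool_pos'],s['force'])
r=bot.snapshot('side');print(s['time_s'])"
```

```text
time_s: 6.9
tool_pos: [502.4, 85.2, 136.0]
ee_rot: [-1.839, -2.546, 0.002]
force: [0.2, -1.1, 1.3]
finger_gap: 0.1
grasp_force: 0.8
[501.78252636  85.13979208 135.78552073] [-1.43738004 -1.93413095  2.11538029]
6.95
```

View pics/c3.png

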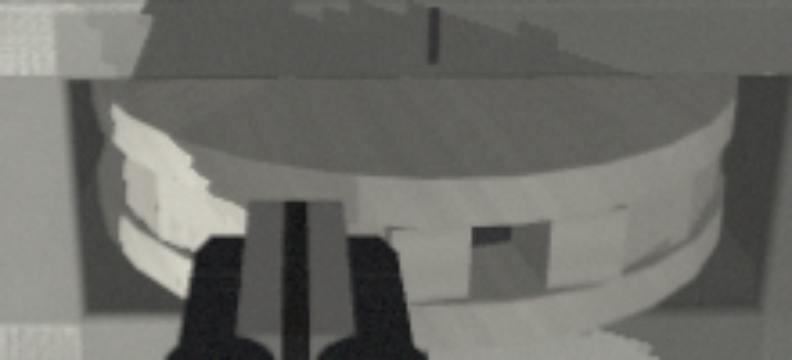

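The hole is now in view at crop (472–549, 225–298), just to the +x side of the top line at crop x≈433. Next I work out its angle.

```bash
cat >> h.py <<'E'
from scipy.optimize import brentq
T=np.array([524.2,91.6]);A=np.radians(18.7);EX=np.array([np.cos(A),np.sin(A)]);EY=np.array([-np.sin(A),np.cos(A)])
def W(x,y,z): return np.array([*(T+x*EX+y*EY),z])
def holeang(m,ul,ur,line,linev,ra=78.8,r=57.5):
    # pixel columns of hole edges; line pixel col of near cover line at row linev
    s0=proj(m,W(0,28,117)); off=line-s0[0]
    out=[]
    for u,k in ((ul,-1),(ur,1)):
        out.append(brentq(lambda p:proj(m,W(r*np.sin(p),-2,ra+r*np.cos(p)))[0]+off-u,-.9,.9))
    return off,s0,out,np.mean(out),'width',np.diff(out)*57.5
E
python3 - <<'E'
from h import *
m=bot.camera_model('wrist'); c=lambda u:200+u/3.6-.4
print(holeang(m,c(471),c(549),c(433),0))
print(bot.state()['tool_pos'],(bot.state()['tool_pos'][:2]-T)@EX)
E
```

```text
(np.float64(0.09420356338711144), array([319.78357421, 210.03794682]), [0.07564281467821896, 0.2866219417348952], np.float64(0.1811323782065571), 'width', array([12.13129981]))
[502.75008199  85.3506397  135.85023939] -22.321208887939086
```

```bash
python3 -m handwheel '[{"claw":-1,"dp":[0,0,0],"turn":[0,0,0]},{"claw":-1,"dp":[0,0,-6],"turn":[0,0,0]},{"claw":-1,"dp":[0,20,-6],"turn":[0,0,0]},{"claw":-1,"dp":[0,20,-3],"turn":[0,0,0]},{"claw":-1,"dp":[0,20,-0.8],"turn":[0,0,0]},{"claw":-1,"dp":[0,20,-0.8],"turn":[0,0,0]},{"claw":-1,"dp":[0,17,-0.8],"turn":[0,0,0]},{"claw":-1,"dp":[0,13,-0.8],"turn":[0,0,0]},{"claw":-1,"dp":[0,10,-0.7],"turn":[0,0,0]},{"claw":-1,"dp":[0,9,-0.6],"turn":[0,0,0]}]'; python3 -c "
from h import *
im,m=snap('wrist','w4.png');cv2.imwrite('pics/c4.png',cv2.resize(im[200:300,200:420,::-1],None,fx=3.6,fy=3.6))
s=bot.state();print(s['tool_pos'],s['force'])"
```

```text
time_s: 8.0
tool_pos: [512.1, 88.4, 136.8]
ee_rot: [-1.839, -2.547, 0.001]
force: [-0.5, 0.0, 4.3]
finger_gap: -0.0
grasp_force: 2.3
[512.17070664  88.43708667 136.7123339 ] [-0.35463382 -0.85466623  4.20223348]
```

View pics/c4.png

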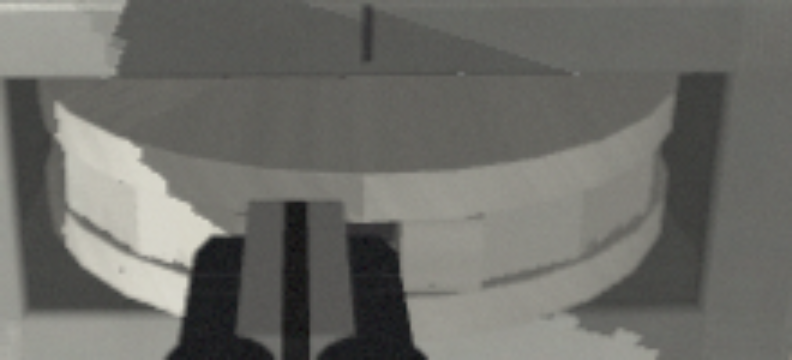

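The line is now at crop x=367, and the hole's right edge at x≈401 is partly hidden behind the fingers.

```bash
python3 - <<'E'
from h import *
m=bot.camera_model('wrist'); c=lambda u:200+u/3.6-.4
r=holeang(m,c(330),c(401),c(367),0,ra=77.5);print(r, 'hole mm',57.5*r[2][1]-6.1)
E
```

```text
(np.float64(-0.2161057813969478), array([301.76055023, 209.47768392]), [-0.1065412428610169, 0.0763473236744149], np.float64(-0.015096959593301006), 'width', array([10.51609258])) hole mm -1.7100288887211432
```

```bash
python3 -m handwheel '[{"claw":-1,"dp":[0,0,0],"turn":[0,0,0]},{"claw":-1,"dp":[0,0,0],"turn":[0,0,0]},{"claw":-1,"dp":[0,0,-5],"turn":[0,0,0]},{"claw":-1,"dp":[0,0,-10],"turn":[0,0,0]},{"claw":-1,"dp":[0,0,-30],"turn":[0,0,0]},{"claw":-1,"dp":[0,-20,-40],"turn":[0,0,0]},{"claw":-1,"dp":[0,-20,-40],"turn":[0,0,0]},{"claw":-1,"dp":[0,-20,-40],"turn":[0,0,0]},{"claw":-1,"dp":[0,-20,-40],"turn":[0,0,0]},{"claw":-1,"dp":[0,-20,-40],"turn":[0,0,0]}]'; python3 -c "
from h import *
im,m=snap('wrist','w5.png');c=im[185:270,210:410,::-1];cv2.imwrite('pics/c5.png',cv2.resize(c,None,fx=4,fy=4))
s=bot.state();print(s['tool_pos'],s['force'],proj(m,W(0,21,117)),proj(m,W(0,-21,117)))"
```

```text
time_s: 9.05
tool_pos: [494.2, 82.6, 176.0]
ee_rot: [-1.839, -2.546, 0.001]
force: [0.4, -1.2, -0.4]
finger_gap: -0.1
grasp_force: 0.0
[494.14391357  82.59796194 175.97733318] [ 0.28712082 -0.27210208 -0.51566375] [325.76366716 202.22902277] [323.52983611 257.56980009]
```

View pics/c5.png

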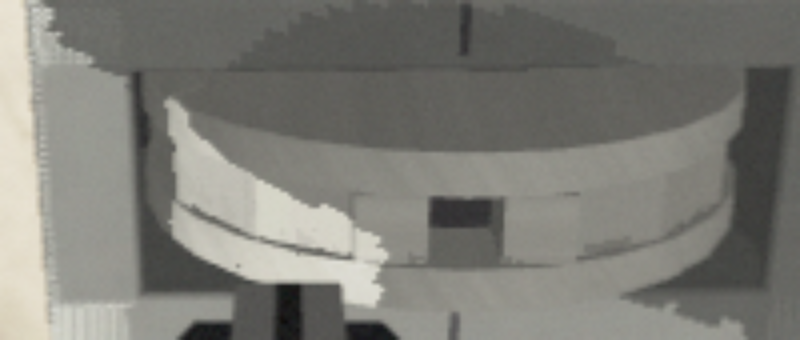

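Hole unobstructed: edges at crop x 428 and 504; the near line is at (465,30) and the far line at (455,325).

```bash
python3 - <<'E'
from h import *
m=bot.camera_model('wrist'); c=lambda u:210+u/4-.4
print(proj(m,W(0,28,117)),proj(m,W(0,-28,117)),c(465),185+30/4, c(455),185+325/4)
print(holeang(m,c(428),c(504),c(465),0))
print(holeang(m,c(428),c(504),c(465),0,ra=77.8))
print(mv(W(0,0,137)))
E
```

```text
[326.18926445 192.29639547] [323.20758562 266.10563592] 325.85 192.5 323.35 266.25
(np.float64(-0.3392644478689135), array([326.18926445, 192.29639547]), [-0.1297076929884258, 0.08561639298907499], np.float64(-0.022045649999675405), 'width', array([12.38113494]))
(np.float64(-0.3392644478689135), array([326.18926445, 192.29639547]), [-0.12785359149057796, 0.08856103722570996], np.float64(-0.019646277132433998), 'width', array([12.44384115]))
[-0.9250275  31.39587633 38.94972139]
```

```bash
python3 -m handwheel '[{"claw":-1,"dp":[-0.9,16,30],"turn":[0,0,0]},{"claw":-1,"dp":[-0.9,16,37],"turn":[0,0,0]},{"claw":-1,"dp":[-0.9,16,39.5],"turn":[0,0,0]},{"claw":-1,"dp":[-0.9,16,39.5],"turn":[0,0,0]},{"claw":-1,"dp":[-0.9,16.6,39.5],"turn":[0,0,0]},{"claw":-1,"dp":[-0.9,17.2,39.5],"turn":[0,0,0]},{"claw":-1,"dp":[-0.9,17.2,39.5],"turn":[0,0,0]},{"claw":-1,"dp":[-0.9,17.2,39.5],"turn":[0,0,0]},{"claw":-1,"dp":[-0.9,17.2,34],"turn":[0,0,0]},{"claw":-1,"dp":[-0.9,0,0],"turn":[0,0,0]}]'; python3 -c "
from h import *
im,m=snap('wrist','w6.png');c=im[185:270,210:410,::-1];cv2.imwrite('pics/c6.png',cv2.resize(c,None,fx=4,fy=4))
s=bot.state();print(s['tool_pos'],s['force']);np.save('m6.npy',m,allow_pickle=True)
print(proj(m,W(0,28,117)))"
```

```text
time_s: 10.1
tool_pos: [493.3, 81.7, 174.1]
ee_rot: [-1.836, -2.543, 0.006]
force: [-1.2, -0.5, 0.5]
finger_gap: -0.2
grasp_force: 0.0
[493.33873756  81.06865183 180.97620959] [-1.21267752  0.08611367  2.77584166]
[328.72605727 192.37939605]
```

View pics/c6.png

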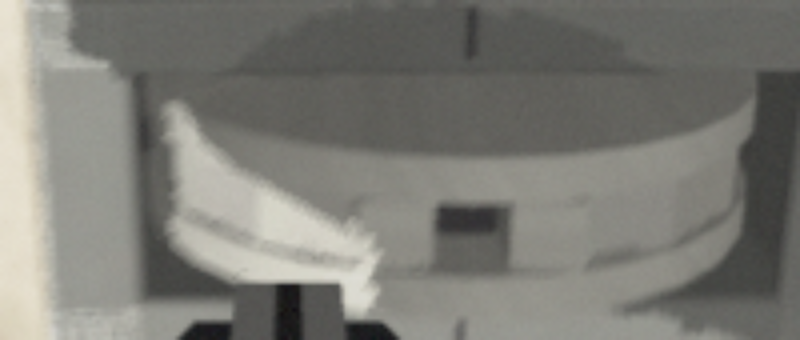

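```bash
cat >> h.py <<'E'
def edges(im,r0,r1,c0,c1):
    g=im[r0:r1,c0:c1].astype(float).mean((0,2)); d=np.gradient(cv2.GaussianBlur(g[None],(0,0),.8)[0])
    def sub(i):
        i=int(np.clip(i,1,len(d)-2));a,b,c=d[i-1:i+2];return c0+i+.5*(a-c)/(a-2*b+c)
    return sub(d.argmin()),sub(d.argmax()),g.round().astype(int)
E
python3 - <<'E'
from h import *
for k in range(2): im,m=snap('wrist','w7.png')
print(bot.state()['tool_pos'])
old=cv2.imread('pics/w5.png')
for i in (old,im):
    e=edges(i,234,242,308,346); l=edges(i,188,197,316,340); print(e,l)
n=edges(im,234,242,308,346);l=edges(im,188,197,316,340);L=(l[0]+l[1])/2
print(holeang(m,n[0],n[1],L,0))
E
```

```text
[495.06687459  81.52135026 178.61480482]
(np.float64(316.84582452854283), np.float64(335.7029720581817), array([140, 140, 140, 140, 140, 141, 140, 141, 141,  85,  59,  57,  55,
        57,  60,  58,  58,  59,  62,  62,  60,  60,  61,  59,  68,  84,
        85,  83, 131, 140, 142, 142, 142, 142, 141, 141, 141, 141])) (np.float64(324.456762163403), np.float64(327.3330614739498), array([87, 87, 87, 87, 86, 86, 87, 87, 86, 60, 52, 66, 85, 86, 86, 86, 86,
       85, 87, 87, 87, 86, 86, 87]))
(np.float64(315.1295355371261), np.float64(333.634333992118), array([138, 139, 138, 138, 138, 139, 139, 113,  84,  78,  76,  76,  76,
        77,  77,  77,  78,  77,  78,  77,  78,  78,  80,  83,  80,  81,
       132, 140, 139, 140, 140, 139, 139, 139, 139, 140, 139, 140])) (np.float64(322.5681516895612), np.float64(325.39534053408545), array([87, 87, 87, 87, 87, 86, 86, 68, 59, 69, 84, 85, 85, 85, 85, 84, 85,
       85, 85, 86, 86, 86, 87, 86]))
(np.float64(-0.2379626738410252), array([324.21970879, 188.62668569]), [-0.12799626941669096, 0.0855813813573749], np.float64(-0.021207444029658025), 'width', array([12.28071492]))
```

```bash
python3 -m handwheel '[{"claw":-1,"dp":[0,21,30],"turn":[0,0,0]},{"claw":-1,"dp":[0,21,37],"turn":[0,0,0]},{"claw":-1,"dp":[0,21,39.5],"turn":[0,0,0]},{"claw":-1,"dp":[0,21,39.8],"turn":[0,0,0]},{"claw":-1,"dp":[0,21,39.8],"turn":[0,0,0]},{"claw":-1,"dp":[0,21.6,39.8],"turn":[0,0,0]},{"claw":-1,"dp":[0,22.3,39.8],"turn":[0,0,0]},{"claw":-1,"dp":[0,22.3,39.8],"turn":[0,0,0]},{"claw":-1,"dp":[0,22.3,39.8],"turn":[0,0,0]},{"claw":-1,"dp":[0,22.3,39.8],"turn":[0,0,0]}]'; python3 -c "
from h import *
s=bot.state();print(s['tool_pos'],s['force'],(s['tool_pos'][:2]-T)@EX,(s['tool_pos'][:2]-T)@EY)"
python3 -m handwheel '[{"claw":-1,"dp":[0,0,-4],"turn":[0,0,0]},{"claw":-1,"dp":[0,0,-10],"turn":[0,0,0]},{"claw":-1,"dp":[0,0,-25],"turn":[0,0,0]},{"claw":-1,"dp":[0,-22,-40],"turn":[0,0,0]},{"claw":-1,"dp":[0,-22,-40],"turn":[0,0,0]},{"claw":-1,"dp":[0,-22,-40],"turn":[0,0,0]},{"claw":-1,"dp":[0,-22,-40],"turn":[0,0,0]},{"claw":-1,"dp":[0,-22,-40],"turn":[0,0,0]},{"claw":-1,"dp":[0,-22,-40],"turn":[0,0,0]},{"claw":-1,"dp":[0,-22,-40],"turn":[0,0,0]}]'
python3 - <<'E'
from h import *
im,m=snap('wrist','w8.png')
p=proj(m,W(0,28,117));q=proj(m,W(0,-2,138));c=int(q[0]);print(p,q)
n=edges(im,234,242,c-19,c+19);l=edges(im,188,197,int(p[0])-11,int(p[0])+12);L=(l[0]+l[1])/2
print(n,l,holeang(m,n[0],n[1],L,0),bot.state()['tool_pos'])
E
```

```text
time_s: 11.25
tool_pos: [515.6, 88.6, 137.0]
ee_rot: [1.839, 2.547, 0.0]
force: [-0.4, 0.1, 5.2]
finger_gap: 0.0
grasp_force: 2.3
[515.63730973  88.62881171 137.02010703] [-0.3990997   0.09691048  5.16229104] -9.063269790691734 -0.06903035308392966
time_s: 12.25
tool_pos: [494.6, 81.8, 176.4]
ee_rot: [-1.839, -2.547, 0.001]
force: [0.0, -0.0, -1.0]
finger_gap: -0.2
grasp_force: 0.0
[325.8454874  190.79727403] [328.46810588 243.93455387]
(np.float64(315.6177418180308), np.float64(334.34302484964), array([141, 140, 140, 139, 140, 140, 131,  78,  62,  62,  61,  60,  62,
        62,  61,  61,  62,  62,  61,  63,  61,  62,  67,  79,  80,  89,
       139, 141, 141, 141, 140, 141, 141, 141, 142, 141, 142, 142])) (np.float64(324.02424904211705), np.float64(327.01095311086704), array([86, 87, 87, 86, 87, 87, 86, 86, 87, 86, 76, 56, 52, 77, 85, 86, 86,
       86, 85, 86, 86, 86, 86])) (np.float64(-0.32788632424956177), array([325.8454874 , 190.79727403]), [-0.13700481849823312, 0.07507639429701511], np.float64(-0.030964212100609005), 'width', array([12.19466974])) [494.60240655  81.72125636 176.47984042]
```

```bash
python3 -m handwheel '[{"claw":-1,"dp":[0,30.3,25],"turn":[0,0,0]},{"claw":-1,"dp":[0,30.3,33],"turn":[0,0,0]},{"claw":-1,"dp":[0,30.3,33],"turn":[0,0,0]},{"claw":-1,"dp":[0,30.3,36],"turn":[0,0,0]},{"claw":-1,"dp":[0,30.3,38],"turn":[0,0,0]},{"claw":-1,"dp":[0,30.3,39.5],"turn":[0,0,0]},{"claw":-1,"dp":[0,30.3,39.5],"turn":[0,0,0]},{"claw":-1,"dp":[0,31,39.5],"turn":[0,0,0]},{"claw":-1,"dp":[0,32.1,39.5],"turn":[0,0,0]},{"claw":-1,"dp":[0,32.1,39.5],"turn":[0,0,0]}]'; python3 -c "
from h import *
s=bot.state();print(s['tool_pos'],s['force'],(s['tool_pos'][:2]-T)@EX,(s['tool_pos'][:2]-T)@EY)"
python3 -m handwheel '[{"claw":-1,"dp":[0,0,0],"turn":[0,0,0]},{"claw":-1,"dp":[0,0,-3],"turn":[0,0,0]},{"claw":-1,"dp":[0,0,-10],"turn":[0,0,0]},{"claw":-1,"dp":[0,0,-20],"turn":[0,0,0]},{"claw":-1,"dp":[0,-32,-40],"turn":[0,0,0]},{"claw":-1,"dp":[0,-32,-40],"turn":[0,0,0]},{"claw":-1,"dp":[0,-32,-40],"turn":[0,0,0]},{"claw":-1,"dp":[0,-32,-40],"turn":[0,0,0]},{"claw":-1,"dp":[0,-32,-40],"turn":[0,0,0]},{"claw":-1,"dp":[0,-32,-40],"turn":[0,0,0]}]'
python3 - <<'E'
from h import *
im,m=snap('wrist','w9.png')
p=proj(m,W(0,28,117));q=proj(m,W(0,-2,138));c=int(q[0]);print(p,q)
n=edges(im,234,242,c-19,c+19);l=edges(im,188,197,int(p[0])-11,int(p[0])+12);L=(l[0]+l[1])/2
print(n[:2],l[:2],holeang(m,n[0],n[1],L,0),bot.state()['tool_pos'])
E
```

```text
time_s: 13.3
tool_pos: [525.5, 91.9, 137.7]
ee_rot: [1.839, 2.546, 0.001]
force: [0.9, 0.8, 4.0]
finger_gap: -0.1
grasp_force: 1.5
[525.50735593  91.87314291 137.73449636] [0.90107852 0.82492063 3.9762693 ] 1.3259141376375307 -0.16043152066381336
time_s: 14.3
tool_pos: [494.9, 81.8, 176.8]
ee_rot: [-1.839, -2.547, 0.001]
force: [0.3, -0.4, 0.1]
finger_gap: 0.2
grasp_force: 0.0
[325.40141229 190.62027113] [327.99181843 243.63548478]
(np.float64(318.27881258869553), np.float64(336.9338242801442)) (np.float64(323.66202622555386), np.float64(326.5522751494404)) (np.float64(-0.29426160241399657), array([325.40141229, 190.62027113]), [-0.10228376046243634, 0.11038857463896709], np.float64(0.004052407088265375), 'width', array([12.22865927])) [494.8228046   81.80022614 176.83284086]
```

```bash
python3 -m handwheel '[{"claw":0,"dp":[-323,-141,0],"turn":[0,0,0]},{"claw":0,"dp":[-323,-141,0],"turn":[0,0,0]},{"claw":0,"dp":[-323,-141,17],"turn":[0,0,0]},{"claw":0,"dp":[-323,-141,17],"turn":[0,0,0]},{"claw":0,"dp":[-323,-141,17],"turn":[0,0,0]},{"claw":0,"dp":[-323,-141,17],"turn":[0,0,0]},{"claw":0,"dp":[-323,-141,17],"turn":[0,0,0]},{"claw":0,"dp":[-323,-141,17],"turn":[0,0,0]},{"claw":0,"dp":[-323,-141,17],"turn":[0,0,0]},{"claw":0,"dp":[-323,-141,17],"turn":[0,0,0]}]'; python3 - <<'E'
from h import *
im,m=snap('wrist','p1.png');print(bot.state()['tool_pos'])
for l in ('plug_grip','block'):
    for r in bot.cut_out(l,'wrist')[:2]: print(l,r['confidence'],r['box'])
print(proj(m,[465,-269,54]),proj(m,[465,-269,20]))
cv2.imwrite('pics/d1.png',cv2.resize(im[110:310,160:420,::-1],None,fx=3,fy=3,interpolation=2))
E
```

```text
time_s: 15.35
tool_pos: [462.2, -268.1, 160.0]
ee_rot: [-1.838, -2.546, -0.001]
force: [1.0, 0.9, -0.1]
finger_gap: 42.7
grasp_force: 0.0
[ 462.40757976 -267.69968224  160.18103804]
plug_grip 0.76 [279.0, 198.0, 296.5, 222.4]
block 0.87 [246.0, 165.5, 327.6, 241.2]
[283.32223058 211.62070184] [283.19483914 200.78618293]
```

View pics/d1.png

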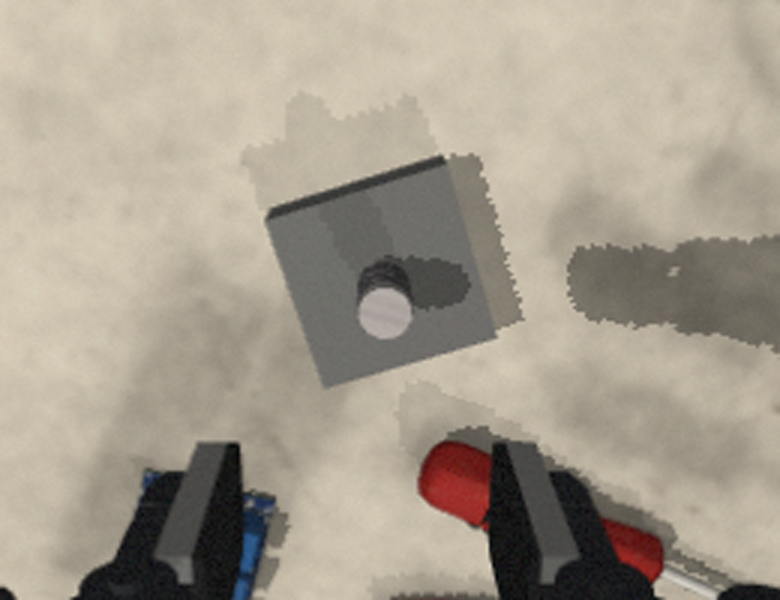

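```bash
python3 - <<'E'
from h import *
m=bot.camera_model('wrist')
a=at_z(m,288,214,54);b=at_z(m,287.3,201.3,20);print(a,b)
p=np.array([*((a+b)/2)[:2],25]);print(mv(p),bot.state()['tool_pos'])
E
```

```text
[ 470.00338487 -269.56470392   54.        ] [ 469.44438527 -268.05850335   20.        ]
[ -3.43009392   6.32837315 135.47923985] [ 462.63452364 -267.60600958  160.47961389]
```

```bash
python3 -m handwheel '[{"claw":0,"dp":[-3.5,6.3,40],"turn":[0,0,0]},{"claw":0,"dp":[-3.5,6.3,80],"turn":[0,0,0]},{"claw":0,"dp":[-3.5,6.3,115],"turn":[0,0,0]},{"claw":0,"dp":[-3.5,6.3,130],"turn":[0,0,0]},{"claw":0,"dp":[-3.5,6.3,135],"turn":[0,0,0]},{"claw":0,"dp":[-3.5,6.3,135],"turn":[0,0,0]},{"claw":-1,"dp":[-3.5,6.3,135],"turn":[0,0,0]},{"claw":-1,"dp":[-3.5,6.3,135],"turn":[0,0,0]},{"claw":-1,"dp":[-3.5,6.3,135],"turn":[0,0,0]},{"claw":-1,"dp":[-3.5,6.3,135],"turn":[0,0,0]}]'; python3 - <<'E'
from h import *
s=bot.state();print(s['tool_pos'],s['force'])
E
```

```text
time_s: 16.5
tool_pos: [470.1, -271.2, 26.9]
ee_rot: [1.838, 2.545, -0.0]
force: [-0.5, 0.9, 6.2]
finger_gap: 14.2
grasp_force: 58.5
[ 470.10197761 -271.20343409   26.92171684] [-0.48660342  0.91163633  6.209085  ]
```

```bash
python3 -m handwheel '[{"claw":-1,"dp":[0,0,-10],"turn":[0,0,0]},{"claw":-1,"dp":[0,0,-40],"turn":[0,0,0]},{"claw":-1,"dp":[0,0,-80],"turn":[0,0,0]},{"claw":-1,"dp":[20,10,-120],"turn":[0,0,0]},{"claw":-1,"dp":[50,25,-160],"turn":[0,0,0]},{"claw":-1,"dp":[90,46,-173],"turn":[0,0,0]},{"claw":-1,"dp":[130,67,-173],"turn":[0,0,0]},{"claw":-1,"dp":[170,88,-173],"turn":[0,0,0]},{"claw":-1,"dp":[210,108,-173],"turn":[0,0,0]},{"claw":-1,"dp":[250,129,-173],"turn":[0,0,0]}]'; python3 -c "
from h import *
s=bot.state();print(s['tool_pos'],s['force'],s['finger_gap'],mv([*T,195]))"
```

```text
time_s: 17.5
tool_pos: [513.2, 9.1, 199.4]
ee_rot: [1.839, 2.546, 0.001]
force: [0.2, 0.4, -0.3]
finger_gap: 14.1
grasp_force: 58.7
[513.2377413    9.1214022  199.36212188] [ 0.15406997  0.35666063 -0.31601477] 14.080847935982256 [74.85944097 36.31567125  4.37657824]
```

```bash
python3 -m handwheel '[{"claw":-1,"dp":[40,20,0],"turn":[0,0,0]},{"claw":-1,"dp":[73,37,5],"turn":[0,0,0]},{"claw":-1,"dp":[73,37,14],"turn":[0,0,0]},{"claw":-1,"dp":[73,37,14],"turn":[0,0,0]},{"claw":-1,"dp":[73,37,14],"turn":[0,0,0]},{"claw":-1,"dp":[73,37,14],"turn":[0,0,0]},{"claw":-1,"dp":[73,37,14],"turn":[0,0,0]},{"claw":-1,"dp":[73,37,14],"turn":[0,0,0]},{"claw":-1,"dp":[73,37,14],"turn":[0,0,0]},{"claw":-1,"dp":[73,37,14],"turn":[0,0,0]}]'; python3 - <<'E'
from h import *
im,m=snap('wrist','q1.png');s=bot.state();tp=s['tool_pos'];print(tp,(tp[:2]-T)@EX,(tp[:2]-T)@EY)
for p in (W(0,0,139),W(0,28,117),W(0,-28,117)): print(proj(m,p))
R=Rn.from_rotvec(s['ee_rot']).as_matrix()
for x in (0,2.2): print('shank end',proj(m,tp+R@[x,0,20-1.9]),'head top',proj(m,tp+R@[x,0,-27]))
c=im[190:390,170:430,::-1];cv2.imwrite('pics/q1c.png',cv2.resize(c,None,fx=3,fy=3,interpolation=2))
E
```

```text
time_s: 18.5
tool_pos: [525.5, 88.0, 184.4]
ee_rot: [1.84, 2.546, 0.0]
force: [-0.3, 0.3, -0.7]
finger_gap: 14.3
grasp_force: 58.8
[525.47901498  88.05427825 184.3874331 ] 0.07469167861837024 -3.768612897591329
[279.99885134 231.47808707]
[279.85641183 182.65106909]
[280.50099783 255.15699009]
shank end [279.88853621 254.92157499] head top [279.20092208 300.08737713]
shank end [279.88075332 251.46837034] head top [279.18648327 295.79526082]
```

View pics/q1c.png

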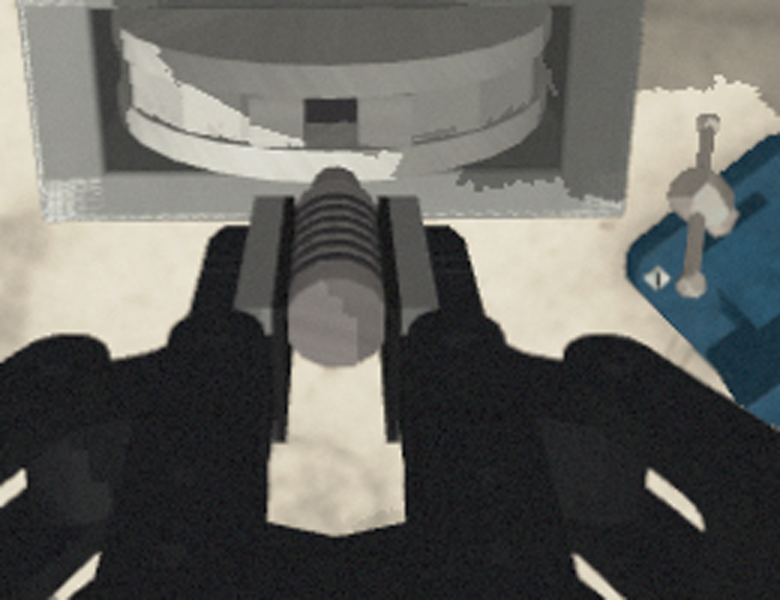

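The plug is held upright, its head top centred at crop (337,318). The hole is open at crop x 303–357, centred at 330, between the cover lines. The plug centre shows about 2–3 px right of the calibrated tool axis, so the camera has roughly 0.8 mm of bias in tool y that I need to allow for.

```bash
python3 - <<'E'
from h import *
m=bot.camera_model('wrist');im=cv2.imread('pics/q1.png')
for y,z in ((14,139),(6,139),(-6,136.5),(-6,139),(-14,139)): print(y,z,proj(m,W(0,y,z)).round(1))
print(im[195:255,284:288].mean((1,2)).round().astype(int).tolist())
print(im[195:255,278:282].mean((1,2)).round().astype(int).tolist())
tp=bot.state()['tool_pos'];print(tp,(tp[:2]-T)@EX,(tp[:2]-T)@EY)
E
```

```text
14 139 [279.8 211.5]
6 139 [279.9 223.1]
-6 136.5 [280.1 238.6]
-6 139 [280.1 240. ]
-14 139 [280.2 251. ]
[93, 93, 94, 93, 93, 94, 94, 94, 95, 94, 95, 94, 94, 94, 94, 95, 113, 139, 140, 142, 141, 144, 144, 145, 143, 144, 142, 116, 55, 52, 52, 52, 52, 52, 52, 68, 96, 96, 96, 100, 99, 100, 98, 96, 96, 161, 209, 210, 210, 211, 211, 158, 91, 78, 78, 82, 86, 84, 85, 78]
[95, 94, 94, 94, 94, 95, 95, 95, 95, 96, 96, 95, 96, 95, 96, 95, 101, 141, 141, 140, 139, 140, 140, 140, 140, 141, 141, 141, 58, 53, 52, 53, 51, 52, 52, 53, 88, 97, 98, 97, 101, 100, 99, 98, 99, 151, 213, 212, 211, 210, 186, 82, 79, 77, 77, 85, 85, 85, 86, 68]
[525.47901498  88.05427825 184.3874331 ] 0.07469167861837024 -3.768612897591329
```

```bash
python3 -m handwheel '[{"claw":-1,"dp":[1.6,-0.9,5],"turn":[0,0,0]},{"claw":-1,"dp":[1.6,-0.9,12],"turn":[0,0,0]},{"claw":-1,"dp":[1.6,-0.9,18],"turn":[0,0,0]},{"claw":-1,"dp":[1.6,-0.9,21],"turn":[0,0,0]},{"claw":-1,"dp":[1.6,-0.9,21],"turn":[0,0,0]},{"claw":-1,"dp":[1.6,-0.9,21],"turn":[0,0,0]},{"claw":-1,"dp":[1.6,-0.9,21],"turn":[0,0,0]},{"claw":-1,"dp":[1.6,-0.9,21],"turn":[0,0,0]},{"claw":-1,"dp":[1.6,-0.9,21],"turn":[0,0,0]},{"claw":-1,"dp":[1.6,-0.9,21],"turn":[0,0,0]}]'; python3 - <<'E'
from h import *
tp=bot.state()['tool_pos'];print(bot.state()['force'],tp,(tp[:2]-T)@EX,(tp[:2]-T)@EY)
E
```

```text
time_s: 19.55
tool_pos: [524.2, 89.5, 163.5]
ee_rot: [1.839, 2.547, 0.0]
force: [-0.1, -0.4, -0.7]
finger_gap: 14.2
grasp_force: 58.8
[-0.0610653  -0.37577407 -0.73150594] [524.16755456  89.45842583 163.45150058] -0.7173491520557959 -2.0181186357876264
```

```bash
python3 -m handwheel '[{"claw":-1,"dp":[0,0,1],"turn":[0,0,0]},{"claw":-1,"dp":[0,0,2],"turn":[0,0,0]},{"claw":-1,"dp":[0,0,3],"turn":[0,0,0]},{"claw":-1,"dp":[0,0,4],"turn":[0,0,0]},{"claw":-1,"dp":[0,0,5],"turn":[0,0,0]},{"claw":-1,"dp":[0,0,6],"turn":[0,0,0]},{"claw":-1,"dp":[0,0,7],"turn":[0,0,0]},{"claw":-1,"dp":[0,0,8],"turn":[0,0,0]},{"claw":-1,"dp":[0,0,8],"turn":[0,0,0]},{"claw":-1,"dp":[0,0,8],"turn":[0,0,0]}]'; python3 - <<'E'
from h import *
tp=bot.state()['tool_pos'];print(bot.state()['force'],tp,(tp[:2]-T)@EX,(tp[:2]-T)@EY)
E
```

```text
time_s: 20.55
tool_pos: [524.1, 89.5, 155.3]
ee_rot: [1.839, 2.547, -0.0]
force: [0.6, 0.3, -1.0]
finger_gap: 14.4
grasp_force: 58.8
[ 0.64497299  0.29233221 -1.01442675] [524.09445554  89.48184997 155.30158135] -0.7790792095588708 -1.9724945570645707
```

```bash
python3 -m handwheel '[{"claw":-1,"dp":[0,0,1.5],"turn":[0,0,0]},{"claw":-1,"dp":[0,0,3],"turn":[0,0,0]},{"claw":-1,"dp":[0,0,4.5],"turn":[0,0,0]},{"claw":-1,"dp":[0,0,6],"turn":[0,0,0]},{"claw":-1,"dp":[0,0,7],"turn":[0,0,0]},{"claw":-1,"dp":[0,0,8],"turn":[0,0,0]},{"claw":-1,"dp":[0,0,9],"turn":[0,0,0]},{"claw":-1,"dp":[0,0,10],"turn":[0,0,0]},{"claw":-1,"dp":[0,0,10],"turn":[0,0,0]},{"claw":-1,"dp":[0,0,10],"turn":[0,0,0]}]'; python3 - <<'E'
from h import *
tp=bot.state()['tool_pos'];print(bot.state()['force'],tp,(tp[:2]-T)@EX,(tp[:2]-T)@EY)
E
```

```text
time_s: 21.55
tool_pos: [524.2, 89.5, 145.5]
ee_rot: [1.839, 2.547, 0.0]
force: [0.6, -0.5, 0.4]
finger_gap: 14.1
grasp_force: 58.8
[ 0.59219503 -0.50403987  0.44632321] [524.15400875  89.45439844 145.45302908] -0.7314711203351464 -2.017590460011236
```

```bash
python3 -m handwheel '[{"claw":-1,"dp":[0,0,0.5],"turn":[0,0,0]},{"claw":-1,"dp":[0,0,1],"turn":[0,0,0]},{"claw":-1,"dp":[0,0,1.5],"turn":[0,0,0]},{"claw":-1,"dp":[0,0,1.5],"turn":[0,0,0]},{"claw":-1,"dp":[0,0,1.5],"turn":[0,0,0]},{"claw":-1,"dp":[0,0,1.5],"turn":[0,0,0]},{"claw":-1,"dp":[0,0,1.5],"turn":[0,0,0]},{"claw":-1,"dp":[0,0,1.5],"turn":[0,0,0]},{"claw":-1,"dp":[0,0,1.5],"turn":[0,0,0]},{"claw":-1,"dp":[0,0,1.5],"turn":[0,0,0]}]'; python3 - <<'E'
from h import *
F=[bot.state()['force'] for _ in range(1)];tp=bot.state()['tool_pos'];print(F,tp,(tp[:2]-T)@EX,(tp[:2]-T)@EY)
E
```

```text
time_s: 22.55
tool_pos: [524.2, 89.5, 143.9]
ee_rot: [1.839, 2.547, 0.0]
force: [0.3, 0.6, 5.2]
finger_gap: 14.2
grasp_force: 59.1
[array([0.32654331, 0.56839253, 5.20107075])] [524.23427176  89.4610289  143.92344195] -0.6533193583781564 -2.0370433760308675
```

```bash
python3 -m handwheel '[{"claw":-1,"dp":[0,0,-0.7],"turn":[0,0,0]},{"claw":-1,"dp":[0,0,-1.2],"turn":[0,0,0]},{"claw":-1,"dp":[0,0,-1.2],"turn":[0,0,0]},{"claw":-0.55,"dp":[0,0,-1.2],"turn":[0,0,0]},{"claw":-0.4,"dp":[0,0,-1.2],"turn":[0,0,0]},{"claw":-0.2,"dp":[0,0,-1.2],"turn":[0,0,0]},{"claw":0,"dp":[0,0,-1.2],"turn":[0,0,0]},{"claw":0,"dp":[0,0,-1.2],"turn":[0,0,0]},{"claw":0,"dp":[0,0,-1.2],"turn":[0,0,0]},{"claw":0,"dp":[0,0,-1.2],"turn":[0,0,0]}]'; python3 -c "
from h import *
print(bot.state()['force'])"
python3 -m handwheel '[{"claw":0,"dp":[0,0,-10],"turn":[0,0,0]},{"claw":0,"dp":[0,0,-25],"turn":[0,0,0]},{"claw":0,"dp":[0,0,-45],"turn":[0,0,0]},{"claw":0,"dp":[0,0,-70],"turn":[0,0,0]},{"claw":0,"dp":[0,0,-100],"turn":[0,0,0]},{"claw":0,"dp":[0,0,-130],"turn":[0,0,0]},{"claw":0,"dp":[0,0,-130],"turn":[0,0,0]},{"claw":0,"dp":[0,0,-130],"turn":[0,0,0]},{"claw":0,"dp":[0,0,-130],"turn":[0,0,0]},{"claw":0,"dp":[0,0,-130],"turn":[0,0,0]}]'
python3 - <<'E'
from h import *
im,m=snap('wrist','z1.png')
r=bot.cut_out('plug_grip','wrist')
for q in r[:2]: print(q['confidence'],q['box'])
print('top pred',proj(m,W(0,0,173)),'line',proj(m,W(0,28,117)),'shoulder',proj(m,W(0,0,139)))
k=r[0]['mask'];ys=np.where(k.any(1))[0];print([(y,np.where(k[y])[0][[0,-1]].mean()) for y in ys[::4]])
p=proj(m,W(0,28,117));l=edges(im,int(p[1])-3,int(p[1])+4,int(p[0])-9,int(p[0])+10);print(l)
for n in('scene','side'):
    i,mm=snap(n,n+'9.png'); q=bot.cut_out('plug_grip',n); print(n,[(x['confidence'],x['box']) for x in q[:2]],proj(mm,W(0,0,173)),proj(mm,W(0,0,139)))
w=cv2.resize(im[130:240,220:340,::-1],None,fx=4,fy=4,interpolation=2); i=cv2.imread('pics/side9.png')[205:265,230:310]; j=cv2.imread('pics/scene9.png')[195:270,205:275]
c=np.zeros((600,800,3),np.uint8);c[:440,:480]=w;i=cv2.resize(i,(320,240));c[:240,480:]=i;j=cv2.resize(j,(320,343));c[250:593,480:]=j
cv2.imwrite('pics/final.png',c)
E
```

```text
time_s: 23.55
tool_pos: [524.1, 89.5, 145.0]
ee_rot: [1.839, 2.547, -0.0]
force: [-0.3, -0.2, 0.4]
finger_gap: 42.9
grasp_force: 0.0
[-0.34184165 -0.20867654  0.41863577]
time_s: 24.55
tool_pos: [523.3, 89.4, 273.8]
ee_rot: [-1.838, -2.545, 0.003]
force: [-0.1, -0.5, -0.9]
finger_gap: 42.6
grasp_force: 0.0
0.97 [271.9, 196.6, 291.3, 220.7]
top pred [282.64406654 209.37020634] line [282.53011061 165.07158438] shoulder [282.67010832 198.52608096]
[(np.int64(192), np.float64(282.5)), (np.int64(196), np.float64(282.5)), (np.int64(200), np.float64(282.5)), (np.int64(204), np.float64(282.5)), (np.int64(208), np.float64(282.5)), (np.int64(212), np.float64(282.5)), (np.int64(216), np.float64(282.5))]
(np.float64(280.83470183159034), np.float64(283.4392330491129), array([83, 82, 85, 83, 84, 85, 85, 84, 78, 57, 71, 83, 84, 84, 84, 86, 85,
       86, 83]))
scene [(0.61, [245.1, 218.3, 254.2, 233.6]), (0.55, [197.0, 290.0, 227.9, 338.5])] [246.94253324 220.72835177] [248.21363858 233.05600705]
side [] [269.56478719 214.1670068 ] [270.05045097 227.50594939]
```

View pics/final.png

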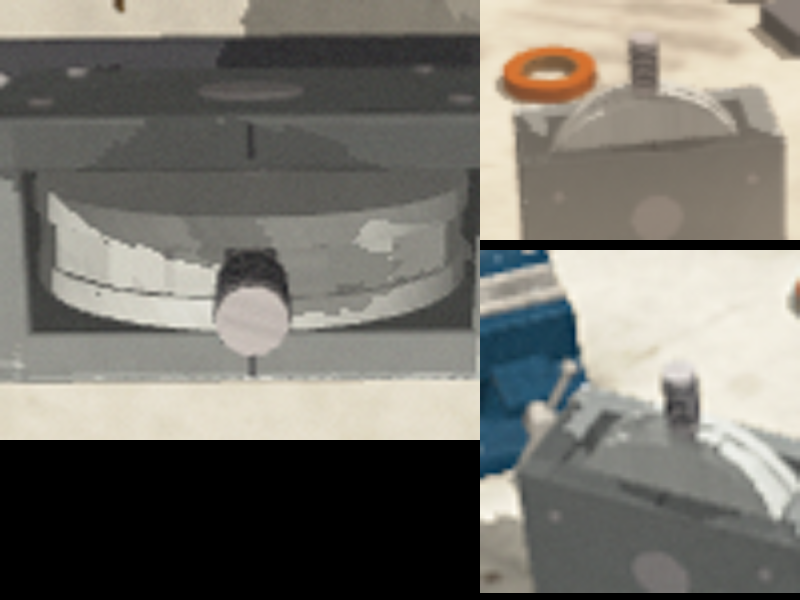

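The plug stands upright at the top of the rotor. Its head is centred at crop (252,322), in line with both cover lines (x≈250 and 253), and the gripper is well clear. Handing in.

```bash
python3 -c "
from plant import bot
print(bot.hand_in())"
```

```text
the job is handed in; nothing more can be done
None
```

I handed the job in at about 25 s, with the hole within about 0.3° of straight up when I let go of the rotor; the plug is seated in it and released. The highest force I read while touching the rotor was about 5 N, though I only read force at the end of each move. The bystanders were left alone, and the hand-in returned no verdict.

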